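Reset the supply breakers and pull the one that will not hold

ROBOT

A 7-joint arm with a two-finger parallel gripper is mounted at the origin on a cart in front of the work surface, level with it; the furniture and walls round the work are solid. World frame = base frame: x ahead of the robot, y to its left, z up, the work surface at z = 0. Lengths are in m, angles in rad, forces in N, time in s.
With the tool pointing down it reaches from about 0.4 to 0.85 m from the base axis. Payload 10.4 kg.
Tool frame: the origin (TCP) lies at the very end of the fingers, on their centre line; the grasp point (between the pads) lies 19 mm behind it (bot.hold_point_z is the z of the grasp point in the tool frame, in m); z points along the fingers, y is the line along which they close (so a half turn about z gives the same grasp; the last joint's range is limited). The gripper opens to 87 mm and grips with 3 to 60 N. Pads are 19 mm wide; open, the fingers measure 117 mm over their backs; the gripper's body (75 mm by 190 mm) begins 51 mm behind the grasp point.
Start: joints at [-0.813, 0.332, -0.065, 1.46, 0.022, 1.35, -0.088], TCP at [0.44, 0.444, 0.223] pointing down, gripper open.
Joint ranges: [-2.6, 2.6], [-0.5, 2.12], [-1.47, 1.34], [0.16, 2.42], [-1.27, 4.41], [0.06, 2.06], [-2.6, 2.6]. Speed limits (rad/s): [2.22, 2.22, 2.79, 2.79, 3.14, 3.14, 3.14].

INTERFACE

Orientations are given as [roll, pitch, yaw] about the fixed x, y, z axes, in that order (R = Rz(yaw) Ry(pitch) Rx(roll)).
In Python, from workcell import bot, grab_frame gives the robot as it stands.
- The arm moves only by the tool step_arm, never from a script. Its arguments are lists of equal length, an entry for each row: "delta_pos": the shift along the tool's x, y, z normalised to -1 to 1, where 1 is 10 cm, a list of three; "yaw": the turn about the tool's z normalised to -1 to 1, where 1 is 180 degrees. In form: {"delta_pos": [[tx, ty, tz], ...], "yaw": [yaw, ...]}. A call has 1 to 10 rows; each row shifts and turns the commanded pose from where the row before left it, along the tool's axes as they then stand; what a row does not reach is not made up. A row lasts 1/8 s, in which the tool goes at most 62.5 mm and 10.7 degrees, less where a joint would pass 70% of its speed; a pose out of reach is approached as far as the arm can. A call with a number of a shift or a turn outside -1 to 1 is refused whole. A call with a gripper value outside its range is refused whole. "fingers" is the opening, from -1 (shut) to 1 (fully open), set as the call begins (left out, the last holds). The fingers move at their own pace and stop on an object; "squeeze" is the grip in N (left out, the last holds). Time passes only in rows, so rows that do not move let the fingers close. It gives the time, the measured TCP pose, the force, the opening and the grip force at its end, in the units of the state.
- bot.sense(): the state, without advancing time (a new reading comes with each control period).
- grab_frame(name): name is "scene" or "side" or "wrist"; returns a dict with "pixels" (384x512x3 uint8, red, green, blue), "fov_y" (degrees; the focal length in pixels is half the picture's height over the tangent of half this angle, whatever the lens; pixels are square), "cx", "cy" (the principal point, pixels), "R" (3x3) and "t" (3): a world point X has camera coordinates R X + t. Camera axes: x right, y down, z forward; pixel columns grow to the right and rows downward; lengths in m; the calibration is good to about 2 mm. A picture is of the moment at which its call begins. There is no depth.
- bot.finish_job(): hands the job in; it is judged then, once.
The state is a dict: "time": time; "joint_pos": joint angles; "dq": joint speeds; "tau": joint torques, N m; "eef_pos": TCP position; "tool_rot": TCP orientation; "ft_force": force on the tool from outside, world axes, zero at the start; "torque": the same for the moment, N m; "gripper_width": finger opening in m; "grasp_force": force on a finger pad.
Only numpy, scipy, OpenCV 4.12 (cv2) and the standard library are available. Lean on these libraries where they do the work, as an engineer would, in place of code of your own. Each camera call takes 0.05 s, during which the arm holds its last target. There are 200 camera calls.

TASK

All three plug-in breakers of the heated stage's supply unit have tripped. Press their reset buttons fully in; the breaker on the faulty circuit will pop straight out again: pull that one out of its socket and put it down gently on the log book so that it gets written up. Leave the other two fully home with their buttons in, and do not disturb the pipette and the bottles.

Things in the scene. Friction and masses are not known exactly. Their poses are not given: they have to be found in the camera images.
- breaker_a: Left plug-in breaker. Grey body 16 (own x) x 36 (own y) x 26 mm (own z), round white reset button on top; all three are alike, 55 g. Origin: centre of the body's underside, where it sits on the black strip. Own z points straight out of the socket (pull direction, 35 degrees from vertical), own x up the panel's slope, own y left along the row.
- breaker_b: Middle breaker of the row, like breaker_a in all sizes and axes. Each has a foot 10 x 26 mm that reaches 18 mm into the socket (play 0.5 mm all round) behind two sprung balls: 8 to 17 N straight along own z start it, all over the first 5 mm; after 18 mm it is free.
- breaker_c: Right breaker of the row, like breaker_a in all sizes and axes. Barriers beside each breaker leave 10 mm there, so it can be taken only by its upslope and downslope faces (16 mm apart), with 26 mm of room to the drip guard upslope and 60 mm downslope.
- breaker_a_button (a joint): Reset button of breaker_a: 0 = tripped, standing out; 0.007 to 0.008 = pressed fully in. White, 11 mm across, on the breaker's axis; top 36 mm above the breaker's origin when out, 28.5 mm when in. Over-centre: 3 to 5 N starts it, past half way it snaps in and stays; on the faulty circuit it takes up to 8 N and springs right out when let go.
- breaker_b_button (a joint): Reset button of breaker_b, same as that of breaker_a.
- breaker_c_button (a joint): Reset button of breaker_c, same as that of breaker_a.
- supply: Supply unit, fixed: grey steel desk box 150 mm deep (own x, to the back), 206 wide, 115 high; origin centre of its underside. Aluminium front panel sloping 35 degrees from level, 140 mm long, black socket strip across its middle. Breaker origins at x = -18.6, z = 76.6, y = 58, 0, -58 mm; black barriers 18 mm high, 40 long up the slope, at y = +-29, +-87 mm.
- guard_edge (a point): Middle of the edge rail of the clear plastic drip guard, which is fixed to the panel above the row (192 mm long, 6 mm thick) and leans out over the breakers, square to the panel: its near face lies 34 mm upslope of the breaker axes and its edge 56 mm out from the breaker origins' plane. It blocks a gripper coming straight down.
- log_book: Log book with a green cover, lying shut: 208 mm (own x) by 146 mm (own y), the cover 11 mm above the table; origin in the middle of its underside. It lies loose on the table to the left of the supply unit.
- pipette_1: Bystander: white hand pipette, 228 mm long (own y), 28 mm high, lying on the table in front of the supply unit; origin at the middle of its underside.
- medium_a: Bystander: small bottle with a blue cap, 44 mm across, 88 mm high, to the right of the work; origin at the centre of its base.
- oil: Bystander: bottle with a black cap, 52 mm across, 112 mm high, to the right of the work; origin at the centre of its base.

How it is judged:
On the way:
1. a breaker whose button stands out has been drawn clear of its socket, at least 25 mm (((distance of breaker_a from where it was at the start of the episode above 0.025 m and value of joint breaker_a_button below 0.003 m and contact force between the fingers and breaker_a above 0.5 N) or (distance of breaker_b from where it was at the start of the episode above 0.025 m and value of joint breaker_b_button below 0.003 m and contact force between the fingers and breaker_b above 0.5 N) or (distance of breaker_c from where it was at the start of the episode above 0.025 m and value of joint breaker_c_button below 0.003 m and contact force between the fingers and breaker_c above 0.5 N))), for 0.2 s.
At the end, for the whole second after the job is handed in: One breaker lies or stands at rest on the cover of the log book with its button out (under 2 mm in), its origin within the cover's outline; the two others are where they started in their sockets (within 4 mm) with their buttons in (more than 5.5 mm of 7.5) (((x of breaker_a in the frame of log_book between -0.1 and 0.1 m and y of breaker_a in the frame of log_book between -0.073 and 0.07 m and contact force between breaker_a and log_book above 0.1 N and linear speed of breaker_a below 0.02 m/s and value of joint breaker_a_button below 0.002 m and distance of each of breaker_b, breaker_c from where it was at the start of the episode below 0.004 m and value of joint each of breaker_b_button, breaker_c_button above 0.0055 m) or (x of breaker_b in the frame of log_book between -0.1 and 0.1 m and y of breaker_b in the frame of log_book between -0.073 and 0.07 m and contact force between breaker_b and log_book above 0.1 N and linear speed of breaker_b below 0.02 m/s and value of joint breaker_b_button below 0.002 m and distance of each of breaker_a, breaker_c from where it was at the start of the episode below 0.004 m and value of joint each of breaker_a_button, breaker_c_button above 0.0055 m) or (x of breaker_c in the frame of log_book between -0.1 and 0.1 m and y of breaker_c in the frame of log_book between -0.073 and 0.07 m and contact force between breaker_c and log_book above 0.1 N and linear speed of breaker_c below 0.02 m/s and value of joint breaker_c_button below 0.002 m and distance of each of breaker_a, breaker_b from where it was at the start of the episode below 0.004 m and value of joint each of breaker_a_button, breaker_b_button above 0.0055 m))); the robot touches nothing.
It fails at once if a breaker is dropped or thrown (faster than 0.9 m/s while no finger touches it, a fall of about 40 mm) ((linear speed of breaker_a above 0.9 m/s and contact force between the fingers and breaker_a below 0.05 N) or (linear speed of breaker_b above 0.9 m/s and contact force between the fingers and breaker_b below 0.05 N) or (linear speed of breaker_c above 0.9 m/s and contact force between the fingers and breaker_c below 0.05 N)).
It fails at once if the pipette or a bottle is pushed more than 20 mm (distance of any of pipette_1, medium_a, oil from where it was at the start of the episode above 0.02 m).
It also fails if it takes over 51 s, if anything falls off the work surface, if the arm or the gripper's body presses on something with over 40 N, if the wrist force passes 120 N, or if a joint passes its speed limit or range.

## Working session

There is one attempt and no reset: what is moved stays moved. The work goes in short steps, Python scripts to look and compute and a tool call to move; the robot and the scene stay as the last step left them, time stands still between calls to the robot, and variables do not carry over. Pictures are saved under pics/ and viewed, at most 10 in all, crops included, and the job is handed in when it is done.

Besides the shell and the picture viewer there is one more tool, called after "Request:" by a JSON object that holds its "name" and its "arguments", one argument or row to a line. step_arm: Moves the arm, as the interface text tells. Scaled input: -1 to 1 covers 10 cm each way for a shift and 180 degrees each way for a turn. Its arguments: {"type":"object","properties":{"delta_pos":{"type":"array","items":{"type":"array","items":{"type":"number","minimum":-1,"maximum":1}}},"yaw":{"type":"array","items":{"type":"number","minimum":-1,"maximum":1}},"fingers":{"type":"number"},"squeeze":{"type":"number"}},"required":["delta_pos","yaw"]}

```bash
mkdir -p pics; ls
cat > h.py <<'E'
import numpy as np, cv2
from workcell import bot, grab_frame
def K(f):
    h=f["pixels"].shape[0]; return h/2/np.tan(np.radians(f["fov_y"])/2)
def ray(f,u,v):
    R=np.array(f["R"]);t=np.array(f["t"]);k=K(f)
    d=R.T@np.array([(u-f["cx"])/k,(v-f["cy"])/k,1]); return -R.T@t, d/np.linalg.norm(d)
def onz(f,u,v,z):
    c,d=ray(f,u,v); return c+d*(z-c[2])/d[2]
def proj(f,X):
    p=np.array(f["R"])@np.array(X)+np.array(f["t"]); k=K(f); return k*p[0]/p[2]+f["cx"],k*p[1]/p[2]+f["cy"]
def tri(rs):
    A=np.zeros((3,3));b=np.zeros(3)
    for c,d in rs:
        P=np.eye(3)-np.outer(d,d);A+=P;b+=P@c
    return np.linalg.solve(A,b)
E
python3 - <<'E'
from h import *
import pickle
s=bot.sense(); print(s)
F={n:grab_frame(n) for n in("scene","side","wrist")}
pickle.dump(F,open("F0.pkl","wb"))
for n,f in F.items():
    print(n,f["fov_y"],f["cx"],f["cy"],-np.array(f["R"]).T@np.array(f["t"]))
    cv2.imwrite(f"pics/{n}0.png",cv2.cvtColor(np.array(f["pixels"]),cv2.COLOR_RGB2BGR))
E
```

```text
pics
{'time': 0.0, 'joint_pos': array([-0.81259077,  0.3329025 , -0.06474421,  1.46099276,  0.02158415,
        1.34992181, -0.08846539]), 'dq': array([-5.08605167e-04,  3.67348962e-05, -1.07473911e-03, -6.25264468e-04,
        1.17988033e-03,  1.13282107e-04,  1.28199839e-03]), 'tau': array([ 4.78061138e-04, -6.23251605e+01,  2.49415071e-02, -3.89892447e+01,
       -6.13491260e-02,  4.00467182e-02,  1.11361469e-04]), 'eef_pos': array([0.43959333, 0.44368354, 0.22171038]), 'tool_rot': array([-3.14006388e+00,  4.33043985e-05,  2.36088212e+00]), 'ft_force': array([-0.30328631,  0.28404293, -0.06226474]), 'torque': array([ 0.00725859, -0.04554534,  0.0201188 ]), 'grasp_force': 0.0, 'gripper_width': 0.08701231788433288}
scene 47.191338128442425 258.18674059666756 185.53350837007815 [0.50237959 0.86994377 0.61032178]
side 53.9650835937361 245.20911018320683 196.12534284023832 [0.83064529 0.57695996 0.77733871]
wrist 63.94691514210694 256.07720076394816 185.52717819859697 [0.38467251 0.49823796 0.38348751]
```

View pics/scene0.png

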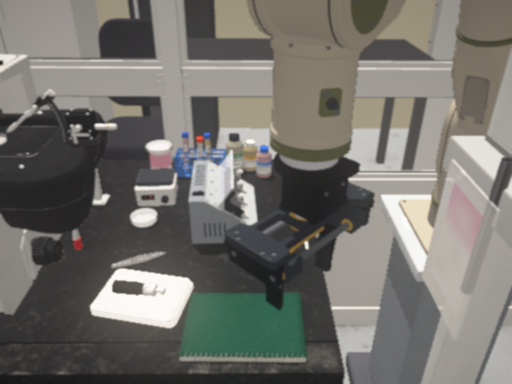

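View pics/side0.png

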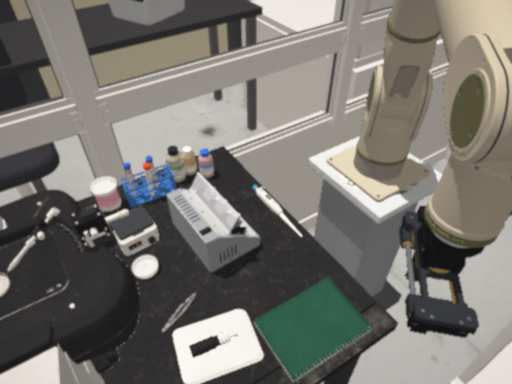

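The scene view shows the supply unit at about (212,200), its breakers as white dots near (240,190), and the green log book at (245,325). The side view has the unit at (212,225), the book at (313,325) and the pipette at (275,210). Next I'll crop these areas for measuring.

Run:
```python
from h import *
import pickle
F=pickle.load(open("F0.pkl","rb"))
for n in("scene","side"):
    f=F[n];p=np.array(f["pixels"]).astype(int)
    m=((p[...,1]>p[...,0]*1.5+10)&(p[...,1]>p[...,2]+5)).astype(np.uint8)
    c=max(cv2.findContours(m,0,2)[0],key=cv2.contourArea)
    b=cv2.boxPoints(cv2.minAreaRect(c)); q=cv2.approxPolyDP(cv2.convexHull(c),6,True)[:,0]
    print(n,cv2.contourArea(c),[(tuple(u),onz(f,*u,0.011).round(3)[:2]) for u in q])
def crop(n,x,y,w,h,s):
    return cv2.resize(np.array(F[n]["pixels"])[y:y+h,x:x+w,::-1],None,fx=s,fy=s,interpolation=cv2.INTER_CUBIC)
a=crop("scene",180,140,100,110,4);b=crop("side",160,170,100,110,4)
cv2.imwrite("pics/c0.png",np.hstack([a,b]))
```

```text
scene 5015.5 [((np.int32(298), np.int32(294)), array([0.413, 0.238])), ((np.int32(300), np.int32(355)), array([0.422, 0.379])), ((np.int32(193), np.int32(351)), array([0.599, 0.37 ])), ((np.int32(218), np.int32(294)), array([0.567, 0.237]))]
side 5577.5 [((np.int32(328), np.int32(278)), array([0.406, 0.239])), ((np.int32(367), np.int32(325)), array([0.415, 0.375])), ((np.int32(293), np.int32(377)), array([0.614, 0.376])), ((np.int32(256), np.int32(320)), array([0.609, 0.237]))]
```

View pics/c0.png

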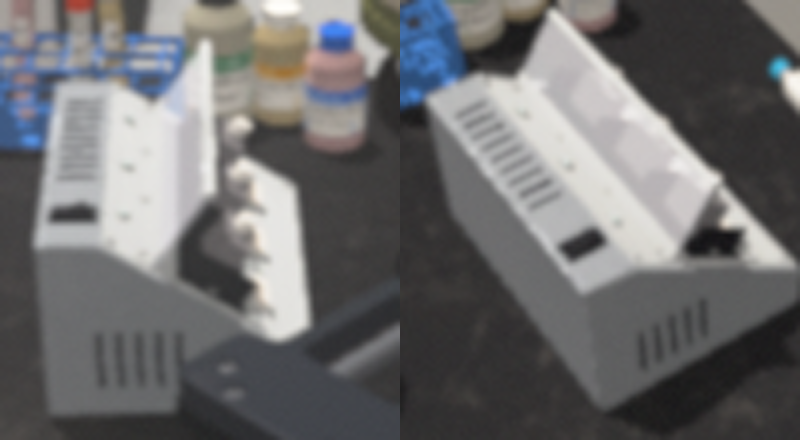

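View pics/wrist0.png

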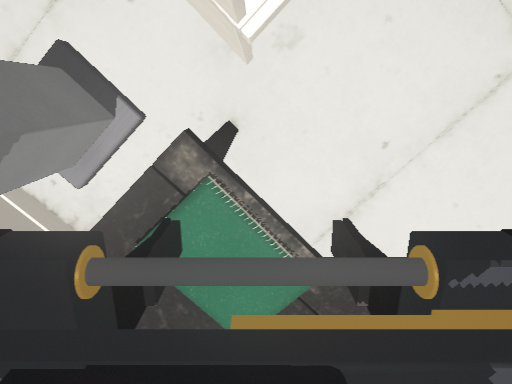

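The scene crop shows the unit's left face, with its back-left bottom corner at scene (192.5,243) and side (211,272). Its top back edge runs (189.5,201)–(193.7,161) in scene and (205.5,243)–(167.5,194) in side. The wrist view shows the fingers at (160,265) and (360,260) over the green book.

Run:
```python
from h import *
import pickle
F=pickle.load(open("F0.pkl","rb"));S=F["scene"];D=F["side"]
for nm,a,b,z in [("backleftbot",(192.5,243),(211,272),0),("BLtop",(189.5,201),(205.5,243),.115),("BRtop",(193.7,161),(167.5,194),.115)]:
    print(nm,onz(S,*a,z).round(3),onz(D,*b,z).round(3),tri([ray(S,*a),ray(D,*b)]).round(3))
w=F["wrist"]; R=np.array(w["R"]); s=bot.sense()
from scipy.spatial.transform import Rotation as Ro
T=Ro.from_euler("xyz",s["tool_rot"]).as_matrix()
print("cam axes in tool\n",(T.T@R.T).round(3)); print("cam pos in tool",(T.T@(-R.T@np.array(w["t"])-s["eef_pos"])).round(4)); print("tool axes in world\n",T.round(3))
```

```text
backleftbot [0.637 0.061 0.   ] [0.63  0.066 0.   ] [0.634 0.074 0.011]
BLtop [0.635 0.065 0.115] [0.633 0.066 0.115] [0.634 0.069 0.118]
BRtop [ 0.648 -0.128  0.115] [ 0.641 -0.13   0.115] [ 0.645 -0.12   0.121]
cam axes in tool
 [[-0.002 -0.959 -0.284]
 [ 1.    -0.001 -0.002]
 [ 0.002 -0.284  0.959]]
cam pos in tool [ 0.0774 -0.0002 -0.1615]
tool axes in world
 [[-0.71   0.704 -0.001]
 [ 0.704  0.71  -0.001]
 [-0.    -0.001 -1.   ]]
```

Request:
{"name": "step_arm", "arguments": {
  "delta_pos": [
    [0,0,-0.16],
    [0,0,-0.16],
    [0,0,-0.16],
    [0,0,-0.16],
    [0,0,-0.16]
  ],
  "yaw": [-0.0533,-0.0533,-0.0533,-0.0533,-0.0533],
  "fingers": -1
}}

```text
time: 0.78
eef_pos: [0.4398, 0.4438, 0.3027]
tool_rot: [-3.141, -0.0, -3.08]
ft_force: [0.8, -0.1, -0.7]
gripper_width: 0.0451
grasp_force: 0.0
```

Request:
{"name": "step_arm", "arguments": {
  "delta_pos": [
    [-0.085,-0.485,0],
    [-0.085,-0.485,0],
    [-0.085,-0.485,0],
    [-0.085,-0.485,0],
    [-0.085,-0.485,0],
    [-0.085,-0.485,0],
    [-0.085,-0.485,0],
    [-0.085,-0.485,0],
    [-0.085,-0.485,0],
    [-0.085,-0.485,0]
  ],
  "yaw": [0,0,0,0,0,0,0,0,0,0]
}}

```text
time: 2.02
eef_pos: [0.5522, -0.037, 0.3024]
tool_rot: [3.141, -0.0, -3.085]
ft_force: [0.4, 0.4, 0.2]
gripper_width: 0.0004
grasp_force: 0.0
```

Request:
{"name": "step_arm", "arguments": {
  "delta_pos": [
    [0,0,0],
    [0,0,0]
  ],
  "yaw": [0,0]
}}

```text
time: 2.28
eef_pos: [0.552, -0.0348, 0.3023]
tool_rot: [3.141, -0.001, -3.085]
ft_force: [0.3, 0.4, 0.2]
gripper_width: 0.0004
grasp_force: 0.0
```

Run:
```python
from h import *
import pickle
F={n:grab_frame(n) for n in("scene","side","wrist")}
F["s"]=bot.sense();pickle.dump(F,open("F1.pkl","wb"))
print(F["s"]["eef_pos"],F["s"]["joint_pos"])
cv2.imwrite("pics/w1.png",cv2.resize(np.array(F["wrist"]["pixels"])[...,::-1],(768,576)))
```

```text
[ 0.55201696 -0.03399838  0.30246366] [-0.17752723  0.13763012  0.1761729   1.53500839 -0.02459965  1.47126441
  1.62888054]
```

View pics/w1.png

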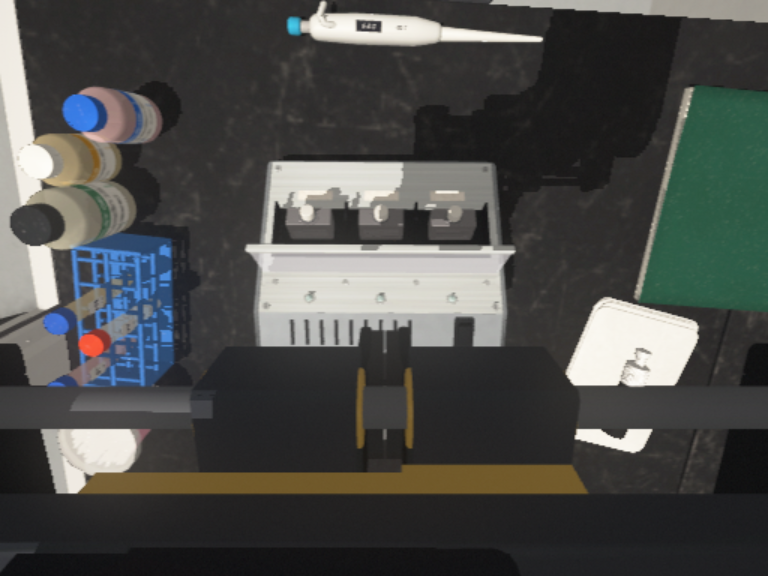

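The wrist view shows all three buttons, at 1.5x pixels C (308,212), B (380,212) and A (454,213). The guard rail runs (247,248)–(514,248), the pipette is at the top and the bottles are on the left.

Run:
```python
from h import *
import pickle
F=pickle.load(open("F1.pkl","rb"));p=np.array(F["wrist"]["pixels"])
c=cv2.resize(p[100:176,160:350,::-1],None,fx=4.2,fy=4.2,interpolation=cv2.INTER_CUBIC);cv2.imwrite("pics/c1.png",c)
g=cv2.cvtColor(p,cv2.COLOR_RGB2GRAY)
f=F["wrist"]
for u,v in[(308,212),(380,212),(454,213)]: print(onz(f,u/1.5,v/1.5,.0766+.029).round(4))
for u,v in[(247,248),(514,248)]: print("rail",onz(f,u/1.5,v/1.5,.0766+.0654).round(4))
```

```text
[ 0.5299 -0.0955  0.1056]
[ 0.5267 -0.0396  0.1056]
[0.5242 0.0179 0.1056]
rail [ 0.5525 -0.133   0.142 ]
rail [0.5416 0.0573 0.142 ]
```

View pics/c1.png

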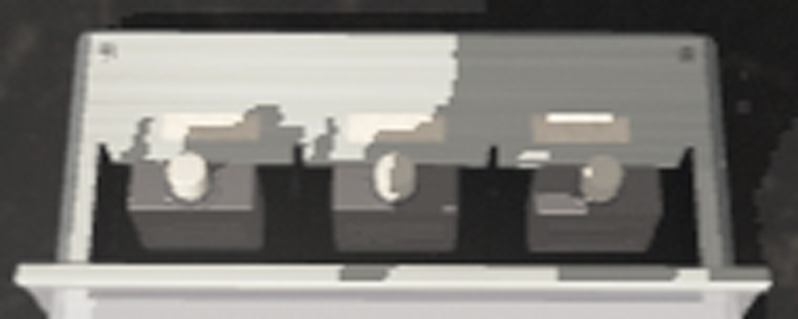

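The crop shows the button tops at crop C (187,167), B (393,167) and A (603,167), each standing on its body, with the guard rail's near edge at row 263. The row is turned about 3 degrees, and the tool's yaw already matches that. Pressing A first.

Request:
{"name": "step_arm", "arguments": {
  "delta_pos": [
    [0.128,0.272,0.4],
    [0.128,0.272,0.4],
    [0,0,0.46],
    [0,0,0.46],
    [0,0,0],
    [0,0,0]
  ],
  "yaw": [0,0,0,0,0,0]
}}

```text
time: 3.18
eef_pos: [0.5245, 0.018, 0.1325]
tool_rot: [3.141, 0.002, -3.085]
ft_force: [0.6, 0.2, 0.0]
gripper_width: 0.0007
grasp_force: 0.0
```

Run:
```python
from h import *
s=bot.sense();print(s["eef_pos"],s["ft_force"],s["tool_rot"])
f=grab_frame("wrist");g=grab_frame("scene")
a=cv2.resize(np.array(f["pixels"])[60:260,130:400,::-1],(540,400)); b=cv2.resize(np.array(g["pixels"])[150:250,190:255,::-1],(260,400),interpolation=cv2.INTER_CUBIC)
cv2.imwrite("pics/p1.png",np.hstack([a,b]))
```

```text
[0.52447434 0.01796156 0.13246642] [0.61433894 0.23965016 0.02762645] [ 3.14128489e+00  2.12915487e-03 -3.08450271e+00]
```

View pics/p1.png

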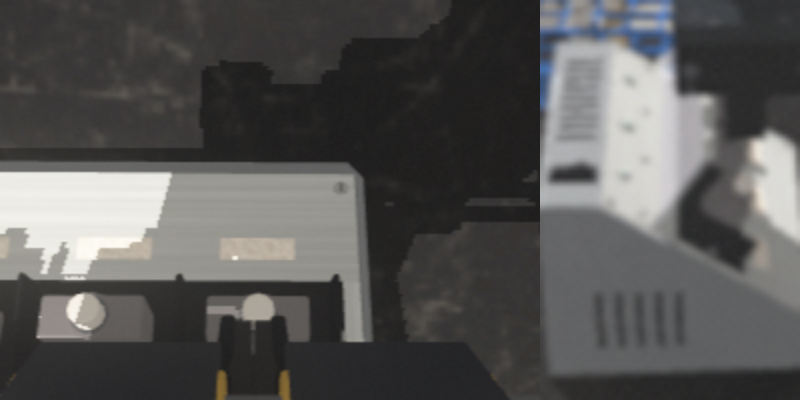

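The closed fingertip is centred over button A, at crop (255,305). Pressing down.

Request:
{"name": "step_arm", "arguments": {
  "delta_pos": [
    [0.01,0.01,0.15],
    [0,0,0.04],
    [0,0,0.04],
    [0,0,0.04],
    [0,0,0.04],
    [0,0,0]
  ],
  "yaw": [0,0,0,0,0,0]
}}

```text
time: 4.03
eef_pos: [0.5235, 0.0184, 0.101]
tool_rot: [3.141, 0.002, -3.085]
ft_force: [-2.5, -0.1, 13.1]
gripper_width: -0.0001
grasp_force: 6.8
```

Request:
{"name": "step_arm", "arguments": {
  "delta_pos": [
    [0,0,-0.1],
    [0,0,-0.2],
    [0,-0.29,0],
    [0,-0.29,0],
    [0,0,0.15],
    [0,0,0.05],
    [0,0,0.05],
    [0,0,0.05],
    [0,0,0],
    [0,0,0]
  ],
  "yaw": [0,0,0,0,0,0,0,0,0,0]
}}

```text
time: 5.28
eef_pos: [0.5268, -0.0388, 0.1011]
tool_rot: [3.141, 0.002, -3.084]
ft_force: [-3.3, 0.2, 13.1]
gripper_width: 0.0005
grasp_force: 7.1
```

Request:
{"name": "step_arm", "arguments": {
  "delta_pos": [
    [0,0,-0.1],
    [0,0,-0.2],
    [0,-0.29,0],
    [0,-0.29,0],
    [0,0,0.15],
    [0,0,0.05],
    [0,0,0.05],
    [0,0,0.05],
    [0,0,0],
    [0,0,0]
  ],
  "yaw": [0,0,0,0,0,0,0,0,0,0]
}}

```text
time: 6.52
eef_pos: [0.5307, -0.0966, 0.1015]
tool_rot: [3.141, 0.004, -3.084]
ft_force: [-1.8, 0.7, 13.9]
gripper_width: 0.0006
grasp_force: 6.8
```

Request:
{"name": "step_arm", "arguments": {
  "delta_pos": [
    [0,0,-0.1],
    [0,0,-0.3],
    [0,0.29,-0.5],
    [0,0.29,-0.5],
    [0,0,-0.3],
    [0,0,0],
    [0,0,0]
  ],
  "yaw": [0,0,0,0,0,0,0]
}}

```text
time: 7.4
eef_pos: [0.5253, -0.0393, 0.2688]
tool_rot: [3.141, -0.001, -3.085]
ft_force: [-0.1, -0.2, 0.3]
gripper_width: 0.0004
grasp_force: 0.0
```

Run:
```python
from h import *
import pickle
s=bot.sense();f=grab_frame("wrist");pickle.dump((s,f),open("F2.pkl","wb"));print(s["eef_pos"])
O=np.array([.5465,-.039,.0766])+np.array([-.0207,0,.0295])
u,v=proj(f,O);print(u,v)
x0=int(max(0,min(312,u-100)));y0=int(max(0,v-60))
cv2.imwrite("pics/p2.png",cv2.resize(np.array(f["pixels"])[y0:y0+110,x0:x0+200,::-1],None,fx=4,fy=4,interpolation=cv2.INTER_CUBIC));print(x0,y0)
```

```text
[ 0.52534061 -0.03929696  0.26875281]
257.29728977834264 170.14045462950315
157 110
```

View pics/p2.png

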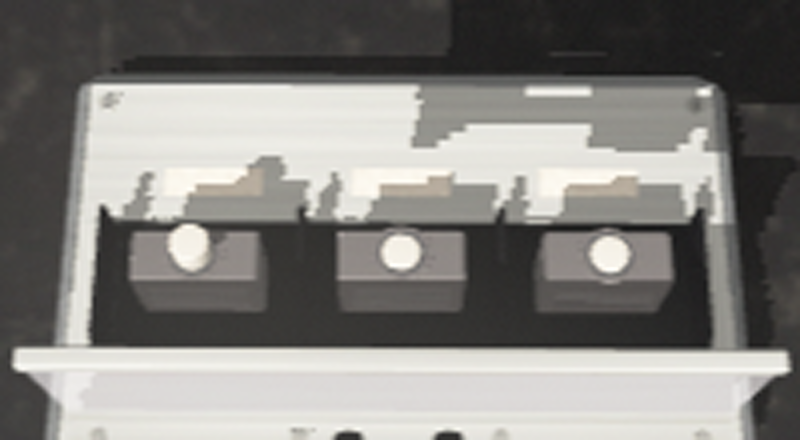

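A and B now show round pressed discs at crop (610,254) and (400,252). C's button at (190,245) still stands out, so C is the faulty one. Next I'll check the modelled points against this picture before grasping C.

Run:
```python
from h import *
import pickle
s,f=pickle.load(open("F2.pkl","rb"))
th=np.radians(3.2);X=np.array([np.cos(th),np.sin(th),0]);Y=np.array([-np.sin(th),np.cos(th),0]);Z=np.array([0,0,1])
r=np.radians(35);zb=-np.sin(r)*X+np.cos(r)*Z;xb=np.cos(r)*X+np.sin(r)*Z
O=np.array([.5465,-.039,.0766])
P=lambda q,a,y,o:((np.array(proj(f,q+a*xb+y*Y+o*zb))-[157,110])*4).round(0)
B=O;A=O+.058*Y;C=O-.058*Y
for n,q in zip("ABC",(A,B,C)):
    print(n,q.round(4),"btn in",P(q,0,0,.0285),"out",P(q,0,0,.036),"top dn L/R",P(q,-.008,-.018,.026),P(q,-.008,.018,.026),"up",P(q,.008,-.018,.026),P(q,.008,.018,.026),"base up",P(q,.008,0,0))
print("guard",P(B,.034,0,.056),P(B,.034,-.096,.056),P(B,.034,.096,.056))
```

```text
A [0.5433 0.0189 0.0766] btn in [607. 250.] out [611. 241.] top dn L/R [539. 227.] [668. 227.] up [542. 281.] [672. 281.] base up [593. 310.]
B [ 0.5465 -0.039   0.0766] btn in [397. 251.] out [397. 241.] top dn L/R [333. 227.] [461. 227.] up [332. 281.] [462. 281.] base up [397. 310.]
C [ 0.5497 -0.0969  0.0766] btn in [187. 251.] out [183. 241.] top dn L/R [126. 227.] [254. 227.] up [122. 281.] [252. 281.] base up [201. 310.]
guard [397. 339.] [  8. 340.] [786. 339.]
```

Request:
{"name": "step_arm", "arguments": {
  "delta_pos": [
    [-0.027,-0.29,0],
    [-0.027,-0.29,0],
    [0,0,0.5],
    [0,0,0.5],
    [0,0,0.5],
    [0,0,0],
    [0,0,0]
  ],
  "yaw": [0,0,0,0,0,0,0],
  "fingers": -0.03
}}

```text
time: 8.32
eef_pos: [0.5351, -0.0973, 0.121]
tool_rot: [-3.141, 0.001, -3.085]
ft_force: [0.0, 0.6, 0.1]
gripper_width: 0.0419
grasp_force: 0.0
```

Request:
{"name": "step_arm", "arguments": {
  "delta_pos": [
    [0.01,0.008,0.12],
    [0,0,0.08],
    [0,0,0.05],
    [0,0,0],
    [0,0,0]
  ],
  "yaw": [0,0,0,0,0]
}}

```text
time: 8.95
eef_pos: [0.5335, -0.0964, 0.0947]
tool_rot: [3.142, 0.0, -3.085]
ft_force: [-0.3, -0.5, 0.0]
gripper_width: 0.0424
grasp_force: 0.0
```

Request:
{"name": "step_arm", "arguments": {
  "delta_pos": [
    [0,0,0.01],
    [0,0,0.01],
    [0,0,0]
  ],
  "yaw": [0,0,0]
}}

```text
time: 9.32
eef_pos: [0.5339, -0.0964, 0.0933]
tool_rot: [3.142, 0.001, -3.085]
ft_force: [-1.1, 0.4, 6.5]
gripper_width: 0.0422
grasp_force: 2.7
```

Light contact with the barrier tops, as predicted. Backing off 1 mm and closing.

Request:
{"name": "step_arm", "arguments": {
  "delta_pos": [
    [0,0,-0.012],
    [0,0,0],
    [0,0,0],
    [0,0,0],
    [0,0,0]
  ],
  "yaw": [0,0,0,0,0],
  "fingers": -1,
  "squeeze": 58
}}

```text
time: 9.95
eef_pos: [0.5334, -0.0964, 0.0939]
tool_rot: [3.141, 0.0, -3.085]
ft_force: [-1.4, -0.2, 5.0]
gripper_width: 0.0345
grasp_force: 58.0
```

Request:
{"name": "step_arm", "arguments": {
  "delta_pos": [
    [0.0115,0,-0.0164],
    [0.0115,0,-0.0164],
    [0.0115,0,-0.0164],
    [0,0,0]
  ],
  "yaw": [0,0,0,0]
}}

```text
time: 10.45
eef_pos: [0.5295, -0.0967, 0.099]
tool_rot: [3.141, -0.001, -3.085]
ft_force: [-2.2, 1.1, 2.8]
gripper_width: 0.0339
grasp_force: 58.0
```

Run:
```python
from h import *
f=grab_frame("wrist")
O=np.array([.5497,-.096,.0766])+np.array([-.0207,0,.0295])
u,v=proj(f,O);print(u,v);x0=int(max(0,u-70));y0=int(max(0,min(264,v-60)))
cv2.imwrite("pics/p3.png",cv2.resize(np.array(f["pixels"])[y0:y0+120,x0:x0+160,::-1],None,fx=4,fy=4,interpolation=cv2.INTER_CUBIC));print(x0,y0)
```

```text
259.01426797475006 240.4039248306703
189 180
```

View pics/p3.png

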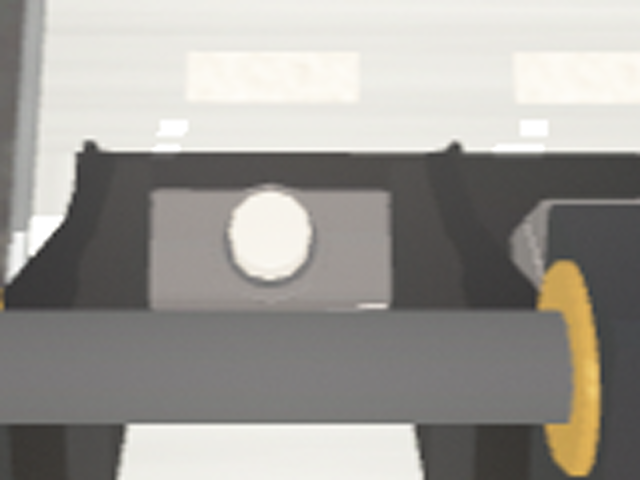

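The crop shows C's grey top face at columns 150–390, its downslope edge at row 190, and the button at (270,237) between the fingers. I'll check whether it rose with the tool.

Run:
```python
from h import *
f=grab_frame("wrist");print(bot.sense()["ft_force"],bot.sense()["eef_pos"])
th=np.radians(3.2);X=np.array([np.cos(th),np.sin(th),0]);Y=np.array([-np.sin(th),np.cos(th),0]);Z=np.array([0,0,1])
r=np.radians(35);zb=-np.sin(r)*X+np.cos(r)*Z;xb=np.cos(r)*X+np.sin(r)*Z
C=np.array([.550,-.096,.0766])
for d in(0,.005):
  P=lambda a,y,o:((np.array(proj(f,C+a*xb+y*Y+(o+d)*zb))-[189,180])*4).round(0)
  print(d,P(-.008,-.018,.026),P(-.008,.018,.026),"btn in",P(0,0,.0285),"out",P(0,0,.036),"barrier tops",P(-.02,.029,.018),P(-.02,-.029,.018))
```

```text
[-2.33481871  0.29022794  2.7302332 ] [ 0.52968946 -0.09660472  0.09883858]
0 [150. 199.] [393. 199.] btn in [271. 251.] out [271. 243.] barrier tops [456. 132.] [ 87. 133.]
0.005 [147. 193.] [396. 193.] btn in [271. 246.] out [272. 238.] barrier tops [460. 125.] [ 82. 125.]
```

Request:
{"name": "step_arm", "arguments": {
  "delta_pos": [
    [0.0172,0,-0.0246],
    [0.0172,0,-0.0246],
    [0.0172,0,-0.0246],
    [0,0,0]
  ],
  "yaw": [0,0,0,0]
}}

```text
time: 11.05
eef_pos: [0.5247, -0.097, 0.1062]
tool_rot: [3.142, 0.0, -3.085]
ft_force: [0.3, 0.2, -1.0]
gripper_width: 0.034
grasp_force: 58.0
```

Run:
```python
from h import *
f=grab_frame("wrist");print(bot.sense()["ft_force"],bot.sense()["eef_pos"])
C=np.array([.5497,-.096,.0766])+np.array([-.0207,0,.0295]);u,v=proj(f,C)
x0=int(max(0,u-70));y0=int(max(0,min(264,v-60)))
cv2.imwrite("pics/p4.png",cv2.resize(np.array(f["pixels"])[y0:y0+120,x0:x0+160,::-1],None,fx=4,fy=4,interpolation=cv2.INTER_CUBIC));print(x0,y0)
th=np.radians(3.2);X=np.array([np.cos(th),np.sin(th),0]);Y=np.array([-np.sin(th),np.cos(th),0]);Z=np.array([0,0,1])
r=np.radians(35);zb=-np.sin(r)*X+np.cos(r)*Z;xb=np.cos(r)*X+np.sin(r)*Z
C=np.array([.550,-.096,.0766])
for d in(0,.015):
  P=lambda a,y,o:((np.array(proj(f,C+a*xb+y*Y+(o+d)*zb))-[x0,y0])*4).round(0)
  print(d,P(-.008,-.018,.026),P(-.008,.018,.026),"btn in",P(0,0,.0285),"out",P(0,0,.036))
# body top edges numerically: grey row profile
p=np.array(f["pixels"])[...,0].astype(int); print(p[y0+30:y0+75:2,int(u)-20]); print(p[y0+55,x0+20:x0+120:2])
```

```text
[ 0.38948177  0.39421854 -1.15228349] [ 0.52475983 -0.09690226  0.10611302]
188 182
0 [159. 200.] [392. 200.] btn in [276. 250.] out [276. 243.]
0.015 [150. 182.] [401. 182.] btn in [276. 235.] out [276. 227.]
[234 233 233 233 120  80  79  80 150 154 155 154 154 154 155 156 155 155
 155 155 155 151 143]
[ 64  65  67  76  77  76  77  77  76 105 152 154 153 153 154 154 154 152
 151 204 245 246 246 246 246 246 246 246 246 216 146 153 154 154 154 154
 154 153 154 112  76  76  77  78  77  75  67  65  65  64]
```

The breaker sits at the same image rows as before the last move, so it is travelling with the tool. Continuing the pull until it is clear.

Request:
{"name": "step_arm", "arguments": {
  "delta_pos": [
    [0.03,0,-0.041],
    [0.04,0,-0.057],
    [0.04,0,-0.057],
    [0.06,0,-0.08],
    [0,0,-0.2],
    [0,0,-0.3],
    [0,0,-0.3],
    [0,0,0]
  ],
  "yaw": [0,0,0,0,0,0,0,0]
}}

```text
time: 12.1
eef_pos: [0.5088, -0.0981, 0.2122]
tool_rot: [-3.141, 0.005, -3.085]
ft_force: [0.7, -1.1, -1.5]
gripper_width: 0.0339
grasp_force: 58.0
```

Run:
```python
from h import *
s=bot.sense();f=grab_frame("wrist");g=grab_frame("scene");print(s["ft_force"],s["eef_pos"])
u,v=proj(g,s["eef_pos"]);u=int(u);v=int(v);print(u,v)
a=cv2.resize(np.array(f["pixels"])[150:270,160:350,::-1],(570,360)); b=cv2.resize(np.array(g["pixels"])[v-30:v+42,u-23:u+23,::-1],(230,360),interpolation=cv2.INTER_CUBIC)
cv2.imwrite("pics/p5.png",np.hstack([a,b]))
```

```text
[ 0.68800213 -1.12434658 -1.4965343 ] [ 0.50876624 -0.09809668  0.21222456]
248 129
```

View pics/p5.png

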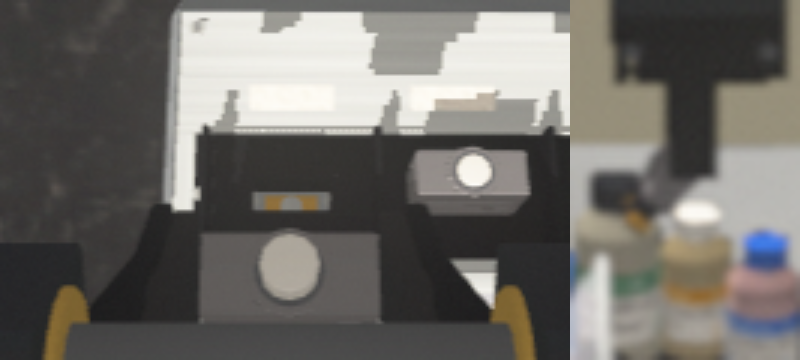

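The breaker is held with its foot showing, and the empty socket is at (290,202). B's button at (472,170) is still in. Carrying C to the log book.

Request:
{"name": "step_arm", "arguments": {
  "delta_pos": [
    [-0.023,0.3,0],
    [-0.023,0.497,0],
    [-0.023,0.497,0],
    [-0.023,0.497,0],
    [-0.023,0.497,0.2],
    [-0.023,0.497,0.25],
    [-0.023,0.497,0.25],
    [-0.023,0.4,0.25],
    [0,0.3,0.1],
    [0,0,0]
  ],
  "yaw": [0,0,0,0,0,0,0,0,0,0]
}}

```text
time: 13.45
eef_pos: [0.5013, 0.3028, 0.1021]
tool_rot: [-3.141, -0.004, -3.081]
ft_force: [0.3, 0.2, -0.3]
gripper_width: 0.0339
grasp_force: 58.0
```

Run:
```python
from h import *
s=bot.sense();print(s["eef_pos"],s["ft_force"],s["gripper_width"])
for n in("side","scene"):
    f=grab_frame(n);p=np.array(f["pixels"]).astype(int)
    m=((p[...,1]>p[...,0]*1.5+10)&(p[...,1]>p[...,2]+5)).astype(np.uint8)
    c=max(cv2.findContours(m,0,2)[0],key=cv2.contourArea);q=cv2.approxPolyDP(cv2.convexHull(c),6,True)[:,0]
    print(n,[onz(f,*u,0.011).round(3)[:2] for u in q])
```

```text
[0.50132214 0.30277828 0.1021107 ] [ 0.25106158  0.15221426 -0.30439969] 0.03386508728353655
side [array([0.468, 0.241]), array([0.495, 0.373]), array([0.614, 0.376]), array([0.609, 0.237])]
scene [array([0.414, 0.238]), array([0.415, 0.357]), array([0.531, 0.377]), array([0.604, 0.368]), array([0.567, 0.237])]
```

Over the book. Lowering to the expected touch height of about 0.046.

Request:
{"name": "step_arm", "arguments": {
  "delta_pos": [
    [0,0,0.3],
    [0,0,0.15],
    [0,0,0.06],
    [0,0,0.03],
    [0,0,0.03],
    [0,0,0]
  ],
  "yaw": [0,0,0,0,0,0]
}}

```text
time: 14.3
eef_pos: [0.5038, 0.3009, 0.0478]
tool_rot: [3.141, 0.0, -3.085]
ft_force: [-0.4, -0.3, -0.7]
gripper_width: 0.0341
grasp_force: 58.0
```

Request:
{"name": "step_arm", "arguments": {
  "delta_pos": [
    [0,0,0.02],
    [0,0,0.02],
    [0,0,0.02],
    [0,0,0]
  ],
  "yaw": [0,0,0,0]
}}

```text
time: 14.8
eef_pos: [0.5029, 0.3014, 0.0441]
tool_rot: [3.141, -0.001, -3.085]
ft_force: [-14.3, -6.6, 28.1]
gripper_width: 0.0345
grasp_force: 58.1
```

Contact made. Easing the grip and laying the breaker down along an arc about its foot.

Request:
{"name": "step_arm", "arguments": {
  "delta_pos": [
    [0,0,0],
    [0,0,0],
    [0.04,0,0.02],
    [0.04,0,0.025],
    [0.035,0,0.03],
    [0.03,0,0.03],
    [0,0,0]
  ],
  "yaw": [0,0,0,0,0,0,0],
  "squeeze": 14
}}

```text
time: 15.68
eef_pos: [0.4888, 0.2997, 0.0306]
tool_rot: [-3.141, -0.001, -3.085]
ft_force: [-0.5, -0.4, 2.1]
gripper_width: 0.0356
grasp_force: 14.0
```

Request:
{"name": "step_arm", "arguments": {
  "delta_pos": [
    [0.025,0,0.035],
    [0.02,0,0.035],
    [0.01,0,0.025],
    [0,0,0.01],
    [0,0,0]
  ],
  "yaw": [0,0,0,0,0]
}}

```text
time: 16.3
eef_pos: [0.4834, 0.2997, 0.0205]
tool_rot: [-3.141, -0.001, -3.085]
ft_force: [-2.2, -0.5, 3.0]
gripper_width: 0.0356
grasp_force: 14.0
```

Request:
{"name": "step_arm", "arguments": {
  "delta_pos": [
    [0,0,0],
    [0,0,0]
  ],
  "yaw": [0,0],
  "squeeze": 4
}}

```text
time: 16.55
eef_pos: [0.4837, 0.2996, 0.0205]
tool_rot: [3.141, 0.0, -3.085]
ft_force: [-0.1, -0.4, 0.7]
gripper_width: 0.036
grasp_force: 4.0
```

Request:
{"name": "step_arm", "arguments": {
  "delta_pos": [
    [0,0,0],
    [0,0,0],
    [0,0,0],
    [0,0,0]
  ],
  "yaw": [0,0,0,0],
  "fingers": 0.4
}}

```text
time: 17.05
eef_pos: [0.4837, 0.2997, 0.0206]
tool_rot: [3.141, 0.0, -3.085]
ft_force: [0.1, 0.7, -0.3]
gripper_width: 0.0593
grasp_force: 0.0
```

Request:
{"name": "step_arm", "arguments": {
  "delta_pos": [
    [0,0,-0.1],
    [0,0,-0.3],
    [0,0,-0.5],
    [0,0,-0.6],
    [0,0,-0.6],
    [0,0,0],
    [0,0,0]
  ],
  "yaw": [0,0,0,0,0,0,0]
}}

```text
time: 17.92
eef_pos: [0.4836, 0.2995, 0.2307]
tool_rot: [3.141, 0.0, -3.085]
ft_force: [-0.1, -0.5, -1.1]
gripper_width: 0.0606
grasp_force: 0.0
```

Run:
```python
from h import *
s=bot.sense();print(s["eef_pos"],s["ft_force"],s["gripper_width"])
f=grab_frame("wrist");p=np.array(f["pixels"]).astype(int)
g=((p[...,1]>p[...,0]*1.5+10)&(p[...,1]>p[...,2]+5)).astype(np.uint8)
u,v=map(int,proj(f,[.48,.3,.02]));print("expected px",u,v)
grey=((abs(p[...,0]-p[...,1])<25)&(p[...,1]>60)).astype(np.uint8); grey[250:]=0
n,l,st,ce=cv2.connectedComponentsWithStats(grey)
for i in range(1,n):
    if 100<st[i,4]<8000: print(st[i],ce[i].round(0),onz(f,*ce[i],.02).round(3),p[l==i].mean(0).round(0))
for r in range(v-24,v+26,4): print(r,[ "".join("G" if g[r,c] else "W" if p[r,c].min()>190 else "o" if p[r,c,0]>p[r,c,2]+50 else "#" if p[r,c].min()>60 else "." for c in range(u-40,u+41,2))])
```

```text
[0.48355755 0.29953202 0.23070293] [-0.1306278  -0.52914794 -1.14321807] 0.060624823934680855
expected px 257 157
[   0  147   84  103 6103] [ 40. 191.] [0.538 0.026 0.02 ] [154. 153. 150.]
[242 152  30  44 993] [256. 174.] [0.501 0.3   0.02 ] [178. 175. 166.]
133 ['GGGGGGGGGGGGGGGGGGGGGG.GGG.GG.....G.GGGGG']
137 ['GGGGGGGGGGGGGGGGGGGGG..G....GGG....GGGGGG']
141 ['GGGGGGGGGGGGGGGGGGGGGG..G..........G..GGG']
145 ['GGGG#GGGGGGGGGGGGGGGGG..GGGGGGG.GG...G...']
149 ['G#GGGGGGGGGGGGGGGGGGGGGGGGGGGGGGGGGGGGGGG']
153 ['GGGGGGGGGGGGGGGGG#WW#W#GGGGGGGGGGGGGGGGGG']
157 ['GGGGGGGGGGGGGGGGG#WWWW#GGGGGGGGGGGGGGGGGG']
161 ['GGGGGGGGGG##G###############.GGGGGGGGGGGG']
165 ['GGGGGGGGGGGG#WWWWWWWWWWWWWW#.GGGGGGGGGGGG']
169 ['GGGGGGGGGGGG#WWWWWW####WWWW#GGGGGGGGGGGGG']
173 ['GGGGGGGGGGGG#WWWWWWWWWWWWWW#GGGGGGGGGGGGG']
177 ['GGGGGGGGGGGG#WW##########WW#GGGGGGGGGGGGG']
181 ['GGGGGGGGGGGG#WWWWWWWWWWWWWW#GGGGGGGGGGGGG']
```

```bash
python3 -c "
from workcell import bot
print(bot.finish_job())"
```

```text
the job is handed in; nothing more can be done
None
```

All three buttons were pressed: A and B stayed in, and faulty breaker C was pulled out and laid flat on the log book with its button out; I've handed the job in (no verdict came back), and I didn't re-check A after pulling C.

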